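# Knock down the bench dog, swing the marble slab round and hold it

### The job

Bring the marble slab on the turntable round so that its one rounded edge faces the front, towards the robot and parallel to the near edge of the perforated board. First knock the steel bench dog that bars the clamp's shorter way round (the one at the board's far right) down flush with the board using the mallet, and put the mallet back down on the bench, off the board; the other dog stays up and nothing else gets disturbed. Then turn the turntable and finish with the gripper still holding it there, motionless: do not let go at the end.

Things in the scene. Friction and masses are not known exactly. Their poses are not given: they have to be found in the camera images.
- board: Fixed perforated clamping board of light brown fibreboard, 460 (x) x 400 (y) x 19 mm thick, lying on the bench, with a grid of 20 mm dark holes 96 mm apart. Origin under its centre at bench height. Its x axis points away from the robot (up to 0.2 rad off the world's x), its near (-x) edge is the front.
- table_axis (a point): Vertical axis of the turntable, at the height of the board's top face (19 mm above the bench), at the board's centre. The round plywood disc has radius 125 mm, its top 88 mm above the bench. It turns stiffly and stays where it is left (0.25 N m: some 4 N at the clamp handle).
- turntable (a joint): Angle of the turntable, rad, counter-clockwise from above. 0: the rounded edge faces the front, parallel to the board's near edge, and the clamp stands at the right (-y of the board). It starts at about +1.3 to +2.2, the clamp at the far side, so the shorter way is clockwise to 0. A raised dog stops the clamp's rail.
- round_edge (a point): Middle of the rounded edge (radius 20 mm) of the white marble slab, at half its height, 85 mm from the turntable's axis. The slab, 170 x 190 x 40 mm, top 128 mm above the bench, is clamped rigidly on the disc; this 190 mm edge runs at right angles to the line from the axis to here. The other edges are square.
- clamp_handle (a point): Point on the upright round handle (32 mm diameter, blue plastic; tightened, it does not screw) of the steel screw clamp that holds the slab down at one short end; 65 mm from the turntable's axis, 264 mm above the bench. The handle spans 214 to 311 mm above the bench, and can be gripped from above and pulled round.
- clamp_rail (a point): Point low on the clamp's upright steel rail (25 x 10 mm section, its lower end 37 mm above the bench, top 262 mm), 165 mm from the turntable's axis, 100 mm outward from the handle, outside the disc; this sweeps past the dogs.
- dog_right (a joint): How far the right dog has been driven down, m: 0 standing 50 mm proud of the board, 0.05 flush with the board's top. Its side spring holds it wherever it is: about 11 N pushes it down, and it does not come back.
- dog_right_top (a point): Centre of the flat top of the dog to be knocked down: an upright round steel pin of 20 mm diameter at the board's far right, at +96 mm x, -144 mm y of the board's centre (173 mm from the turntable's axis). Its top is 69 mm above the bench when up, 19 mm when flush.
- dog_left (a joint): The same for the other dog, which must stay up (0).
- dog_left_top (a point): Centre of the top of the identical dog at the board's near left, -96 mm x, +144 mm y of the board's centre. It stays up.
- mallet: Loose black rubber mallet, 0.3-0.5 kg, at first standing on one face of its head on the bench, right of the board. Head: upright cylinder 60 mm across, 90 mm high; origin at the centre of its lower face, z up. The handle runs level along +x, centre line 45 mm up, to 230 mm from the head's axis, 22 mm wide and 28 mm high out to 168 mm. Centre of mass 20 mm from the head's axis.
- mallet_grip (a point): Where to grip the mallet from above: on the handle's centre line, 62 mm from the head's axis, level with the head's middle (the head's top is 45 mm above this point).
- mallet_head (a point): Centre of the mallet's head, 45 mm above its lower face.
- resin_tin: Loose bystander: steel resin tin, 84 mm diameter, 100 mm high, standing; origin under its centre. Leave alone.
- hardener: Loose bystander: white hardener bottle, 48 mm diameter, 130 mm high, standing; origin under its centre. Leave alone.
- square: Loose bystander: steel try square lying flat, stock 20 x 100 mm, blade 150 mm along its +x; origin under the stock. Leave alone.
- tape: Loose bystander: tape measure, 66 x 36 x 66 mm, standing; origin under its centre. Leave alone.
- polish_pad: Loose bystander: grey hand polishing pad, 85 x 52 x 38 mm, on the far left corner of the board; origin under its centre. Leave alone.
- offcut: Loose bystander: marble offcut, 62 x 75 x 20 mm, on the bench right of the board; origin under its centre. Leave alone.
- spare_clamp: Loose bystander: a screw clamp lying flat on the bench left of the board, about 250 x 110 mm; origin under its middle. Leave alone.

How it is judged:
By the outcome, as a careful person would: the job done as asked, in the order asked, and still so for the second after the job is handed in, while the arm keeps its last pose, push and grip.
It also fails if it takes over 64 s, if anything falls off the work surface, if the arm or the gripper's body presses on something with over 40 N, if the wrist force passes 120 N, or if a joint passes its speed limit or range.

### The arm

A 6-joint arm with a two-finger parallel gripper is mounted at the origin on the work surface. World frame = base frame: x ahead of the robot, y to its left, z up, the work surface at z = 0. Lengths are in m, angles in degrees, forces in N, time in s.
With the tool pointing down it reaches from about 0.35 to 0.875 m from the base axis. Payload 4.2 kg.
Tool frame: the origin (TCP) lies midway between the tips of the shut fingers; the grasp point (between the pads) lies 19 mm behind it; z points along the fingers, y is the line along which they close (so a half turn about z gives the same grasp; the last joint's range is limited). The gripper opens to 87 mm and grips with 3 to 60 N. Pads are 19 mm wide; open, the fingers measure 117 mm over their backs; the gripper's body (75 mm by 190 mm) begins 51 mm behind the grasp point.
Start: joints at [14.817, 22.042, 0.453, 0, -68.411, -14.817], TCP at [0.625, 0, 0.223] pointing down, gripper open.
Joint ranges: [-179.83, 179.83], [-69.29, 118.12], [-61.27, 80.66], [-181.25, 117.63], [-171.15, -9.14], [-177.46, 177.46]. Speed limits (degrees/s): [159.86, 159.86, 180, 180, 180, 180].

### API

Orientations are given as a 3x3 rotation matrix whose columns are the frame's x, y, z axes.
In Python, from station import * gives the robot as it stands. The module is installed in compiled form; this text tells all that it offers.
- The arm moves only by the tool servo_tool, never from a script. Its argument "deltas" is a list of rows, each an object of numbers: "tx", "ty", "tz": the shift along the tool's x, y, z in mm; "ax", "ay", "az": the turn, a rotation vector about the tool's x, y, z in rad; "claw": the finger opening in mm, from 0 to 87. In form: [{"tx": .., "ty": .., "tz": .., "ax": .., "ay": .., "az": .., "claw": ..}, ...]. A call has 1 to 12 rows; each row is the pose to reach, as a shift and turn from the pose commanded when the call began, along the tool's axes at that moment; what a row does not reach only later rows make up. A row lasts 1/12 s, in which the tool goes at most 41.7 mm and 7.16 degrees, less where a joint would pass 70% of its speed; a pose out of reach is approached as far as the arm can. A call with a gripper value outside its range is refused whole. The fingers move at their own pace and stop on an object; the grip force is fixed at half the most. Time passes only in rows, so rows that repeat a pose let the fingers close. It gives the time, the measured TCP pose, the force, the opening and the grip force at its end, in the units of the state.
- sense(): the state, without advancing time (a new reading comes with each control period).
- capture(name): name is "scene" or "side" or "wrist"; returns the picture (480x640x3 uint8, blue, green, red); there is no depth.
- calibration(name): a dict with "fx", "fy", "cx", "cy" (pixels), "dist" ([k1, k2, p1, p2, k3] as OpenCV has them; the pictures are not rectified), "cam_to_world" (4x4, takes a point from camera to world coordinates); the wrist camera has in their place "hand_eye" (4x4, takes a point from camera to tool coordinates, whose origin is the TCP and whose axes are the flange's). Camera axes: x right, y down, z forward; pixel columns grow to the right and rows downward; lengths in m; the calibration is good to about 2 mm. A picture is of the moment at which its call begins: read the wrist's pose just before it. calibration takes no time and is no camera call.
- finish_job(): hands the job in; it is judged then, once.
Trained networks look in the newest picture that a camera, given by its name, has taken for a name from the list of things; names that differ only in an ending like _2 or _b are one class to them, and where a whole thing is asked for, a point or a joint stands for the part that bears it (a point fixed in the world has none). Each returns a list of dicts, best first, with "confidence" (0 to 1); they miss things now and then, are a little off and sometimes report something else, mostly with a low value. They report only what shows in the picture. A call takes as long as a camera call.
- recognise(label, camera): "xyz" ([x, y, z] in m, in the coordinates of the camera as it stood for that picture, good to about 4 mm: the middle of the surface that is visible of it).
- trace(label, camera): "mask" (480x640 bool, what is visible of it).
The state is a dict: "time_s": time; "joints": joint angles; "joint_velocities": joint speeds; "effort": joint torques, N m; "tcp_pos": TCP position; "ee_rot": TCP orientation; "wrist_force": force on the tool from outside, world axes, zero at the start; "moment": the same for the moment, N m; "gripper_width": opening from 0.0 (shut) to 1.0 (fully open); "gripper_force": force on a finger pad.
Only numpy, scipy, OpenCV 4.12 (cv2) and the standard library are available. Lean on these libraries where they do the work, as an engineer would, in place of code of your own. Each camera call takes 0.05 s, during which the arm holds its last target. There are 200 camera calls.

## Working session

There is one attempt and no reset: what is moved stays moved. The work goes in short steps, Python scripts to look and compute and a tool call to move; the robot and the scene stay as the last step left them, time stands still between calls to the robot, and variables do not carry over. Pictures are saved under pics/ and viewed, at most 10 in all, crops included, and the job is handed in when it is done.

Besides the shell and the picture viewer there is one more tool, called after "Emit:" by a JSON object that holds its "method" and its "body", one argument or row to a line. servo_tool: Moves the arm, as the interface text tells. Its arguments: {"type":"object","properties":{"deltas":{"type":"array","items":{"type":"object","properties":{"tx":{"type":"number"},"ty":{"type":"number"},"tz":{"type":"number"},"ax":{"type":"number"},"ay":{"type":"number"},"az":{"type":"number"},"claw":{"type":"number"}}}}},"required":["deltas"]}

```bash
mkdir -p pics
cat > h.py <<'E'
from station import *
import numpy as np, cv2
def c2w(cam):
    c=calibration(cam)
    if 'cam_to_world' in c: return np.array(c['cam_to_world'])
    s=sense(); T=np.eye(4); T[:3,:3]=s['ee_rot']; T[:3,3]=s['tcp_pos']
    return T@np.array(c['hand_eye'])
def ray(cam,px,T=None):
    c=calibration(cam); T=c2w(cam) if T is None else T
    K=np.array([[c['fx'],0,c['cx']],[0,c['fy'],c['cy']],[0,0,1]])
    u=cv2.undistortPoints(np.array(px,float).reshape(-1,1,2),K,np.array(c['dist'])).reshape(-1,2)
    return T[:3,3],np.c_[u,np.ones(len(u))]@T[:3,:3].T
def onz(cam,px,z,T=None):
    o,d=ray(cam,px,T); return o+d*((z-o[2])/d[:,2])[:,None]
def proj(cam,P,T=None):
    c=calibration(cam); T=c2w(cam) if T is None else T; W=np.linalg.inv(T)
    K=np.array([[c['fx'],0,c['cx']],[0,c['fy'],c['cy']],[0,0,1]])
    return cv2.projectPoints(np.array(P,float).reshape(-1,1,3),cv2.Rodrigues(W[:3,:3])[0],W[:3,3],K,np.array(c['dist']))[0].reshape(-1,2)
def rec(label,cam):
    T=c2w(cam); return [(round(r['confidence'],2),np.round(T[:3,:3]@r['xyz']+T[:3,3],4).tolist()) for r in recognise(label,cam)[:2]]
E
python3 - <<'E'
from h import *
for c in ['scene','side']:
    cv2.imwrite(f'pics/{c}0.png',capture(c)); print(c,np.round(c2w(c)[:3,3],2))
    for l in ['board','clamp_handle','clamp_rail','dog_right_top','dog_left_top','mallet','mallet_grip','mallet_head','round_edge','resin_tin','hardener','square','tape','offcut']: print(l,rec(l,c))
s=sense();print(s['ee_rot'],s['time_s'])
E
```

```text
scene [ 0.43 -1.11  1.08]
board [(0.68, [0.5132, 0.0191, 0.0165])]
clamp_handle [(0.91, [0.5238, 0.0593, 0.1271])]
clamp_rail [(0.9, [0.5272, 0.0596, 0.127])]
dog_right_top [(0.7, [0.5844, -0.0742, 0.0508])]
dog_left_top []
mallet [(0.72, [0.5063, -0.3102, 0.0584])]
mallet_grip [(0.85, [0.5022, -0.3115, 0.0563])]
mallet_head [(0.66, [0.347, -0.4291, 0.0888]), (0.56, [0.5021, -0.3118, 0.0526])]
round_edge [(0.83, [0.526, 0.0596, 0.1248])]
resin_tin [(0.75, [0.3456, -0.4304, 0.0854])]
hardener [(0.9, [0.646, -0.4139, 0.0737])]
square [(0.64, [0.3957, 0.4087, 0.0524])]
tape [(0.8, [0.3936, 0.4093, 0.051]), (0.37, [0.7214, 0.2025, 0.0436])]
offcut [(0.97, [0.6285, -0.2904, 0.0164]), (0.31, [0.5266, 0.0638, 0.1282])]
side [0.94 1.01 1.02]
board [(0.62, [0.5467, 0.161, 0.0189]), (0.21, [0.5192, -0.2389, 0.0519])]
clamp_handle [(0.73, [0.5555, 0.1209, 0.1287])]
clamp_rail [(0.57, [0.5594, 0.1258, 0.1256]), (0.35, [0.4086, 0.4584, 0.0562])]
dog_right_top []
dog_left_top [(0.41, [0.6374, -0.2625, 0.0205])]
mallet [(0.83, [0.5165, -0.2342, 0.0551]), (0.21, [0.7151, 0.243, 0.0558])]
mallet_grip [(0.55, [0.5171, -0.2389, 0.0528])]
mallet_head [(0.84, [0.519, -0.2392, 0.055]), (0.59, [0.4406, 0.6028, 0.0229])]
round_edge [(0.87, [0.5605, 0.1256, 0.1253])]
resin_tin [(0.88, [0.3486, -0.3566, 0.0815]), (0.56, [0.5156, -0.2341, 0.0562])]
hardener [(0.58, [0.6611, -0.3806, 0.0642])]
square [(0.55, [0.6674, 0.4922, 0.0048])]
tape [(0.8, [0.4109, 0.4553, 0.0574]), (0.51, [0.5196, -0.2397, 0.0536])]
offcut [(0.58, [0.6384, -0.2637, 0.0183])]
[[ 2.26144482e-05 -1.00000000e+00  1.88946126e-05]
 [-9.99999999e-01 -2.26149386e-05 -2.59549781e-05]
 [ 2.59554053e-05 -1.88940256e-05 -9.99999999e-01]] 1.5
```

View pics/scene0.png

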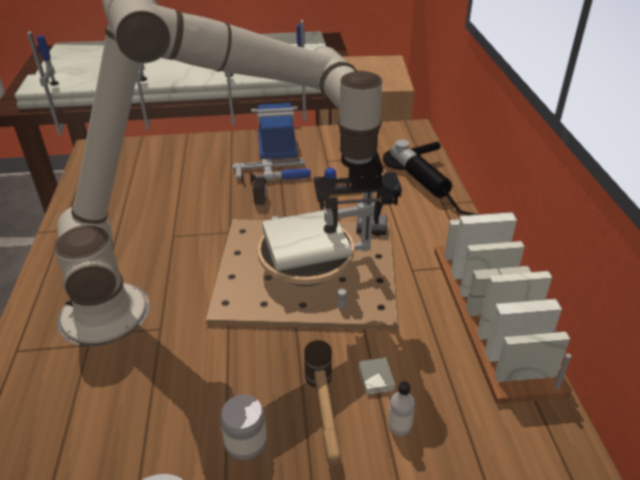

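View pics/side0.png

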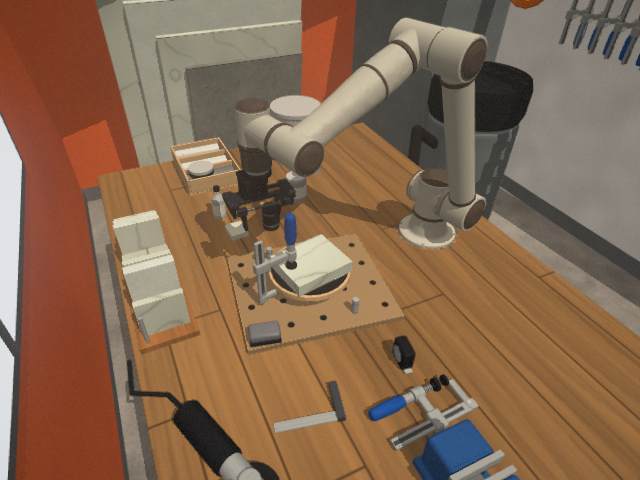

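The scene view shows the mallet at (317,362), its handle running toward (333,457). The right dog is at (342,297), and the clamp is at the far side near (365,235). The side view shows the blue handle at (290,228), the rail at (262,270) and the left dog at (355,303).

```bash
cat > m.py <<'E'
from h import *
from scipy.optimize import least_squares
def boardfit(cams=('scene','side')):
    pts=[]
    for c in cams:
        capture(c); r=trace('board',c)
        m=r[0]['mask'].astype(np.uint8); cv2.imwrite(f'pics/bm_{c}.png',m*255)
        cnt=max(cv2.findContours(m,cv2.RETR_EXTERNAL,cv2.CHAIN_APPROX_NONE)[0],key=cv2.contourArea).reshape(-1,2)
        hull=cv2.convexHull(cnt).reshape(-1,2)
        print(c,r[0]['confidence'],m.sum())
        P=onz(c,cnt,0.019); pts.append(P[:,:2])
    P=np.vstack(pts)
    def res(p):
        q=(P-p[:2]); ca,sa=np.cos(p[2]),np.sin(p[2]); x=q@[ca,sa]; y=q@[-sa,ca]
        dx=abs(x)-.23; dy=abs(y)-.2
        return np.maximum(dx,dy)
    s=least_squares(res,[.52,.03,0],loss='cauchy',f_scale=.002); r=res(s.x)
    print(s.x,'inl',(abs(r)<.004).mean()); return s.x
if __name__=='__main__':
    for cams in (('scene',),('side',),('scene','side')): b=boardfit(cams)
    R=np.array([[np.cos(b[2]),-np.sin(b[2])],[np.sin(b[2]),np.cos(b[2])]])
    img={c:capture(c) for c in('scene','side')}
    for n,z,q in [('dogR',.069,(.096,-.144)),('dogL',.069,(-.096,.144)),('c',.128,(0,0))]:
        w=b[:2]+R@q; print(n,w)
        for c in img:
            p=proj(c,[*w,z])[0]; cv2.circle(img[c],tuple(int(round(v)) for v in p),1,(0,0,255),-1)
    for x in(-.23,.23):
        for y in(-.2,.2):
            w=b[:2]+R@(x,y)
            for c in img:
                p=proj(c,[*w,.019])[0]; cv2.circle(img[c],tuple(int(round(v)) for v in p),1,(0,0,255),-1)
    A=cv2.resize(img['scene'][200:475,190:440],None,fx=1.6,fy=1.6,interpolation=2)
    B=cv2.resize(img['side'][200:360,220:410],None,fx=2.1,fy=2.1,interpolation=2)
    o=np.zeros((440,800,3),np.uint8); o[:A.shape[0],:A.shape[1]]=A; o[:B.shape[0],400:400+B.shape[1]]=B[:,:400]
    cv2.imwrite('pics/ov.png',o)
    for l in('mallet','mallet_head','dog_right','dog_left','clamp_handle'):
        for c in img:
            r=trace(l,c)
            for t in r[:2]:
                ys,xs=np.nonzero(t['mask']); print(l,c,round(t['confidence'],2),len(xs),xs.min(),xs.max(),ys.min(),ys.max())
    print(sense()['time_s'])
E
python3 m.py
```

```text
scene 0.9 19525
[ 0.50666481  0.07174199 -0.15519033] inl 0.5253256150506512
side 0.82 14109
[ 0.51351245  0.10040705 -0.14753773] inl 0.629277566539924
scene 0.81 19685
side 0.78 14036
[ 0.50784899  0.07143307 -0.15201677] inl 0.45867768595041325
dogR [ 0.58093569 -0.08544374]
dogL [0.4347623  0.22830989]
c [0.50784899 0.07143307]
mallet scene 0.66 2217 304 340 341 466
mallet side 0.86 381 258 278 201 230
mallet side 0.3 13995 227 403 213 354
mallet_head scene 0.66 2248 303 340 341 466
mallet_head scene 0.55 2520 221 267 394 460
mallet_head side 0.7 336 258 278 201 230
mallet_head side 0.57 1030 274 345 380 432
dog_right scene 0.65 6194 258 372 170 283
dog_right scene 0.48 142 338 345 289 308
dog_right side 0.6 64 265 271 247 258
dog_left scene 0.69 147 338 345 289 308
dog_left scene 0.64 2149 303 340 341 465
dog_left side 0.45 96 351 358 297 312
clamp_handle scene 0.59 6733 257 373 167 283
clamp_handle side 0.82 5381 253 351 213 303
2.5
```

View pics/ov.png

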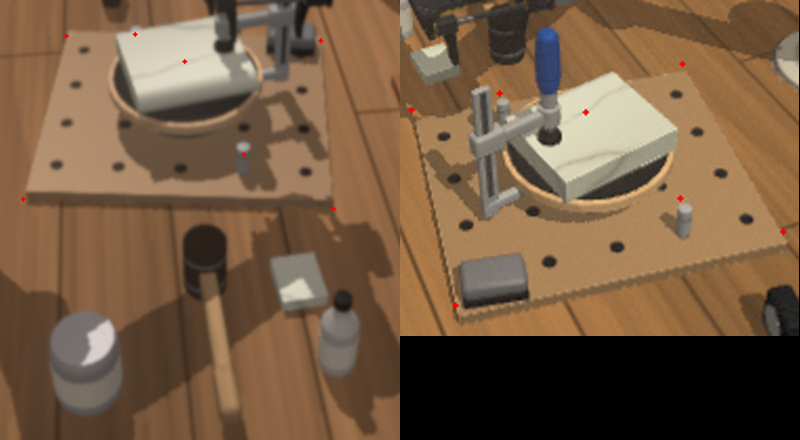

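The overlay shows the fit is a few pixels off in the two views (dog tops at (243,148) and (685,206) in the overlay), so I'll fit on the holes instead.

```bash
cat > holes.py <<'E'
from h import *
from scipy.optimize import least_squares
H={}
for c in('scene','side'):
    im=capture(c); m=trace('board',c)[0]['mask'].astype(np.uint8)
    m=cv2.morphologyEx(m,cv2.MORPH_CLOSE,np.ones((9,9)))
    g=cv2.cvtColor(im,cv2.COLOR_BGR2GRAY)
    bh=cv2.morphologyEx(g,cv2.MORPH_BLACKHAT,np.ones((13,13)))
    t=((bh>35)&(m>0)).astype(np.uint8)
    n,_,st,ce=cv2.connectedComponentsWithStats(t)
    k=[i for i in range(1,n) if 12<st[i,4]<90 and .8<st[i,2]/st[i,3]<3]
    H[c]=onz(c,ce[k],.017)[:,:2]; print(c,len(k),np.round(ce[k]).astype(int).tolist())
def res(p,P,full=False):
    q=P-p[:2]; ca,sa=np.cos(p[2]),np.sin(p[2]); q=np.c_[q@[ca,sa],q@[-sa,ca]]
    off=np.array([.0,.048])
    d=q-off; d=d-np.round(d/.096)*.096
    return (d,q) if full else d.ravel()
for name,P in (('scene',H['scene']),('side',H['side']),('both',np.vstack(list(H.values())))):
    best=None
    for dx in np.arange(.46,.58,.02):
        for dy in np.arange(0,.14,.02):
            s=least_squares(res,[dx,dy,-.15],args=(P,),loss='cauchy',f_scale=.003)
            d,q=res(s.x,P,True); 
            if (abs(q)<np.array([.24,.21])).all(1).mean()<.9: continue
            c=s.cost
            if best is None or c<best[0]-1e-9: best=(c,s.x)
    print(name,best); b=best[1]; print(np.round(np.c_[res(b,P,True)[0],res(b,P,True)[1]]*1000).astype(int).tolist())
print('dog tops', onz('scene',[[341.9,292.5],[275,217.5]],.069),onz('side',[[269,248],[355.7,298.1]],.069))
E
python3 holes.py
```

```text
scene 15 [[330, 173], [368, 199], [242, 231], [237, 253], [378, 256], [266, 270], [231, 276], [267, 277], [342, 279], [366, 284], [225, 303], [263, 304], [302, 305], [380, 307], [394, 327]]
side 12 [[351, 244], [268, 254], [361, 262], [240, 264], [372, 282], [345, 289], [350, 306], [384, 304], [251, 307], [323, 317], [291, 324], [262, 349]]
scene NoneTraceback (most recent call last):
  File "holes.py", line 27, in <module>
    print(name,best); b=best[1]; print(np.round(np.c_[res(b,P,True)[0],res(b,P,True)[1]]*1000).astype(int).tolist())
                        ~~~~^^^
TypeError: 'NoneType' object is not subscriptable
```

Run:
```python
from h import *
from scipy.optimize import least_squares
D={'scene':[((225,303),-192,-144),((263,304),-96,-144),((302,305),0,-144),((380,307),192,-144),((231,276),-192,-48),((237,253),-192,48),((242,231),-192,144),((378,256),192,48)],
'side':[((351,244),-192,-144),((361,262),-192,-48),((372,282),-192,48),((384,304),-192,144),((323,317),0,144),((291,324),96,144),((251,307),192,48),((240,264),192,-144)]}
def fit(W,Q,cams=''):
    def r(p):
        ca,sa=np.cos(p[2]),np.sin(p[2]); return (Q@np.array([[ca,sa],[-sa,ca]])+p[:2]-W).ravel()
    s=least_squares(r,[.51,.03,-.15]); print(cams,s.x,np.round(r(s.x)*1000,1).tolist()); return s.x
AW,AQ=[],[]
for c in D:
    W=onz(c,[d[0] for d in D[c]],.019)[:,:2]; Q=np.array([d[1:] for d in D[c]])/1000
    fit(W,Q,c); AW.append(W);AQ.append(Q)
b=fit(np.vstack(AW),np.vstack(AQ),'both'); np.save('b.npy',b)
R=np.array([[np.cos(b[2]),-np.sin(b[2])],[np.sin(b[2]),np.cos(b[2])]])
print('R',b[:2]+R@[.096,-.144],'L',b[:2]+R@[-.096,.144])
print('dog tops', onz('scene',[[341.9,292.5],[275,217.5]],.069),onz('side',[[269,248],[355.7,298.1]],.069))
# handle top/bottom in side: blue centre; triangulate
print('handle side z.31', onz('side',[[290,213]],.311), onz('side',[[291,238]],.22))
print('mallet head scene: top', onz('scene',[[318.5,350]],.09), 'end',onz('scene',[[333.5,459]],.05),'mid',onz('scene',[[326,410]],.058))
```

```text
scene [ 0.50928862  0.08713194 -0.15385656] [-1.1, 0.6, 0.6, 0.3, 0.3, 0.1, 1.2, -0.8, -0.2, -2.0, -0.9, 1.6, -0.3, 0.5, 0.3, -0.2]
side [ 0.51092584  0.08982202 -0.15294195] [0.8, 1.2, 0.3, 0.7, -0.6, -0.5, -1.7, -0.8, 0.5, -0.6, 1.2, -0.9, -0.4, -1.7, -0.2, 2.6]
both [ 0.51009223  0.08848031 -0.1534928 ] [-0.2, 1.9, 1.4, 1.6, 1.1, 1.4, 2.1, 0.6, 0.6, -0.7, -0.1, 2.9, 0.5, 1.8, 1.1, 1.2, -0.1, -0.0, -0.5, -0.6, -1.4, -1.7, -2.4, -2.1, -0.2, -1.9, 0.4, -2.3, -1.2, -3.2, -1.1, 1.2]
R [ 0.58294729 -0.06850421] L [0.43723716 0.24546483]
dog tops [[ 0.58249189 -0.0743048   0.069     ]
 [ 0.43786953  0.24430787  0.069     ]] [[ 0.58270216 -0.0645795   0.069     ]
 [ 0.43626768  0.24670978  0.069     ]]
handle side z.31 [[0.57186043 0.09735116 0.311     ]] [[0.56834879 0.09131604 0.22      ]]
mallet head scene: top [[ 0.50631586 -0.26255218  0.09      ]] end [[ 0.50967069 -0.4899795   0.05      ]] mid [[ 0.50748739 -0.38890771  0.058     ]]
```

Both cameras agree on the board at (0.510, 0.0885, yaw −0.153), with the right dog at (0.583, −0.068). The mallet head is near (0.506, −0.262), handle along −y. I'll move above the mallet grip.

Emit:
{"method": "servo_tool", "body": {
  "deltas": [
    {"tx":30,"ty":11},
    {"tx":70,"ty":25},
    {"tx":110,"ty":40},
    {"tx":150,"ty":55},
    {"tx":190,"ty":69},
    {"tx":230,"ty":84},
    {"tx":265,"ty":97},
    {"tx":295,"ty":108},
    {"tx":315,"ty":115},
    {"tx":324,"ty":118},
    {"tx":324,"ty":118},
    {"tx":324,"ty":118}
  ]
}}

```text
schema error: expected keys tx, ty, tz, ax, ay, az, claw
```

Run:
```python
from h import *
T=c2w('wrist'); im=capture('wrist'); cv2.imwrite('pics/w1.png',im); np.save('T1.npy',T)
s=sense(); print(s['time_s'],s['tcp_pos'],np.round(T,3))
print(rec('mallet_head','wrist'),rec('mallet_grip','wrist'))
print('proj',proj('wrist',[[.506,-.262,.09],[.507,-.324,.059],[.509,-.49,.059]],T))
```

```text
2.75 [6.24978340e-01 1.55722251e-05 2.22563834e-01] [[-1.    -0.    -0.     0.625]
 [-0.001  0.957  0.29  -0.079]
 [ 0.     0.29  -0.957  0.385]
 [ 0.     0.     0.     1.   ]]
[] []
proj [[ 507.66784086 -158.02954308]
 [ 497.00052955 -237.64406391]
 [ 532.53515069 -631.44484913]]
```

View pics/w1.png

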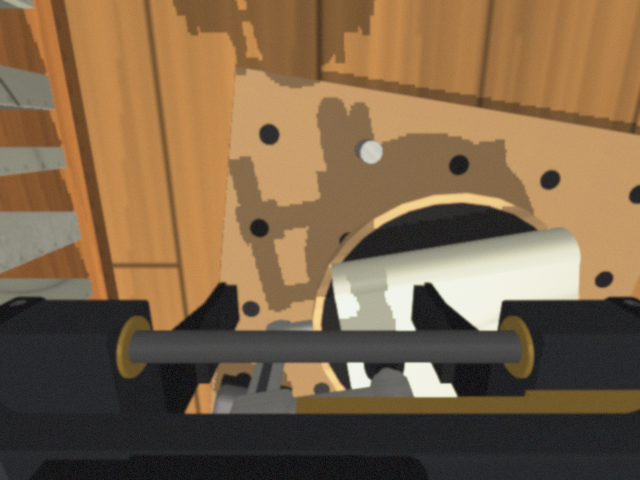

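All keys are required. The stationary wrist view shows the dog top at (371,152) and the rounded edge running from about (333,265) to (578,232).

Run:
```python
from h import *
T=np.load('T1.npy')
print('dog',onz('wrist',[[371,151]],.069,T)[:,:2]); b=np.load('b.npy')
e=onz('wrist',[[345,301],[576,264]],.128,T); print(e); d=e[0]-e[1]; a=np.arctan2(d[1],d[0]); print('edge dir world',a, 'rel board',a-b[2])
```

```text
dog [[ 0.58480381 -0.06652794]]
[[0.60849881 0.04663864 0.128     ]
 [0.43095163 0.01531175 0.128     ]]
edge dir world 0.17464503752724436 rel board 0.3281378352963463
```

Emit:
{"method": "servo_tool", "body": {
  "deltas": [
    {"tx":30,"ty":11,"tz":0,"ax":0,"ay":0,"az":0,"claw":87},
    {"tx":70,"ty":25,"tz":0,"ax":0,"ay":0,"az":0,"claw":87},
    {"tx":110,"ty":40,"tz":0,"ax":0,"ay":0,"az":0,"claw":87},
    {"tx":150,"ty":55,"tz":0,"ax":0,"ay":0,"az":0,"claw":87},
    {"tx":190,"ty":69,"tz":0,"ax":0,"ay":0,"az":0,"claw":87},
    {"tx":230,"ty":84,"tz":0,"ax":0,"ay":0,"az":0,"claw":87},
    {"tx":265,"ty":97,"tz":0,"ax":0,"ay":0,"az":0,"claw":87},
    {"tx":295,"ty":108,"tz":0,"ax":0,"ay":0,"az":0,"claw":87},
    {"tx":315,"ty":115,"tz":0,"ax":0,"ay":0,"az":0,"claw":87},
    {"tx":324,"ty":118,"tz":0,"ax":0,"ay":0,"az":0,"claw":87},
    {"tx":324,"ty":118,"tz":0,"ax":0,"ay":0,"az":0,"claw":87},
    {"tx":324,"ty":118,"tz":0,"ax":0,"ay":0,"az":0,"claw":87}
  ]
}}

```text
time_s: 3.85
tcp_pos: [0.507, -0.3238, 0.2224]
ee_rot: [[-0.001, -1.0, 0.0], [-1.0, 0.001, 0.0], [-0.0, -0.0, -1.0]]
wrist_force: [0.1, 1.2, 0.9]
gripper_width: 0.999
gripper_force: 0.0
```

Run:
```python
from h import *
T=c2w('wrist'); im=capture('wrist'); np.save('T2.npy',T)
s=sense(); print(s['time_s'],s['tcp_pos'],s['wrist_force'])
print(rec('mallet_head','wrist'),rec('mallet_grip','wrist'))
P=proj('wrist',[[.506,-.262,.09],[.507,-.324,.059],[.509,-.49,.059]],T); print(P)
for p in P: cv2.circle(im,(int(p[0]),int(p[1])),3,(0,0,255),-1)
cv2.imwrite('pics/w2.png',im)
```

```text
3.9 [ 0.50732562 -0.32323177  0.22248919] [-0.2752877  -0.11173635 -0.30682376]
[(0.92, [0.5106, -0.3298, 0.0609])] [(0.82, [0.511, -0.3327, 0.0619])]
[[325.52360646 297.61729056]
 [324.42803712 223.19892776]
 [321.87418646  23.0683266 ]]
```

View pics/w2.png

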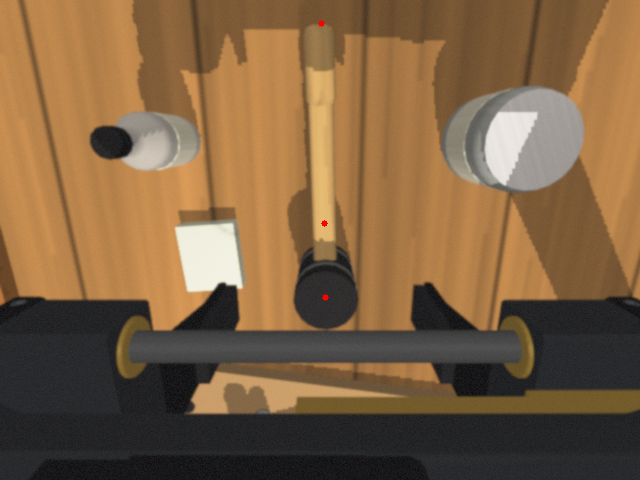

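The predicted points land on the mallet: head (325,297), handle end (321,23). Going down to grip.

Emit:
{"method": "servo_tool", "body": {
  "deltas": [
    {"tx":0,"ty":0,"tz":35,"ax":0,"ay":0,"az":-0.013,"claw":70},
    {"tx":0,"ty":0,"tz":75,"ax":0,"ay":0,"az":-0.013,"claw":70},
    {"tx":0,"ty":0,"tz":115,"ax":0,"ay":0,"az":-0.013,"claw":70},
    {"tx":0,"ty":0,"tz":150,"ax":0,"ay":0,"az":-0.013,"claw":70},
    {"tx":0,"ty":0,"tz":175,"ax":0,"ay":0,"az":-0.013,"claw":70},
    {"tx":0,"ty":0,"tz":190,"ax":0,"ay":0,"az":-0.013,"claw":70},
    {"tx":0,"ty":0,"tz":198,"ax":0,"ay":0,"az":-0.013,"claw":70},
    {"tx":0,"ty":0,"tz":199,"ax":0,"ay":0,"az":-0.013,"claw":70},
    {"tx":0,"ty":0,"tz":199,"ax":0,"ay":0,"az":-0.013,"claw":0},
    {"tx":0,"ty":0,"tz":199,"ax":0,"ay":0,"az":-0.013,"claw":0},
    {"tx":0,"ty":0,"tz":199,"ax":0,"ay":0,"az":-0.013,"claw":0},
    {"tx":0,"ty":0,"tz":199,"ax":0,"ay":0,"az":-0.013,"claw":0}
  ]
}}

```text
time_s: 5.0
tcp_pos: [0.5078, -0.3242, 0.025]
ee_rot: [[0.013, -1.0, 0.003], [-1.0, -0.013, -0.001], [0.001, -0.003, -1.0]]
wrist_force: [-0.4, 0.7, 0.2]
gripper_width: 0.587
gripper_force: 0.0
```

Emit:
{"method": "servo_tool", "body": {
  "deltas": [
    {"tx":0,"ty":0,"tz":0,"ax":0,"ay":0,"az":0,"claw":0},
    {"tx":0,"ty":0,"tz":0,"ax":0,"ay":0,"az":0,"claw":0},
    {"tx":0,"ty":0,"tz":0,"ax":0,"ay":0,"az":0,"claw":0},
    {"tx":0,"ty":0,"tz":0,"ax":0,"ay":0,"az":0,"claw":0},
    {"tx":0,"ty":0,"tz":0,"ax":0,"ay":0,"az":0,"claw":0}
  ]
}}

```text
time_s: 5.42
tcp_pos: [0.5072, -0.3241, 0.0237]
ee_rot: [[0.013, -1.0, 0.001], [-1.0, -0.013, -0.0], [0.0, -0.001, -1.0]]
wrist_force: [-0.1, 0.6, 0.9]
gripper_width: 0.248
gripper_force: 30.0
```

Emit:
{"method": "servo_tool", "body": {
  "deltas": [
    {"tx":0,"ty":0,"tz":-10,"ax":0,"ay":0,"az":0,"claw":0},
    {"tx":0,"ty":0,"tz":-25,"ax":0,"ay":0,"az":0,"claw":0},
    {"tx":0,"ty":0,"tz":-50,"ax":0,"ay":0,"az":0,"claw":0},
    {"tx":0,"ty":0,"tz":-75,"ax":0,"ay":0,"az":0,"claw":0},
    {"tx":0,"ty":0,"tz":-95,"ax":0,"ay":0,"az":0,"claw":0},
    {"tx":0,"ty":0,"tz":-105,"ax":0,"ay":0,"az":0,"claw":0},
    {"tx":0,"ty":0,"tz":-110,"ax":0,"ay":0,"az":0,"claw":0},
    {"tx":0,"ty":0,"tz":-110,"ax":0,"ay":0,"az":0,"claw":0},
    {"tx":0,"ty":0,"tz":-110,"ax":0,"ay":0,"az":0,"claw":0}
  ]
}}

```text
time_s: 6.17
tcp_pos: [0.5061, -0.3234, 0.1322]
ee_rot: [[0.013, -1.0, -0.002], [-1.0, -0.013, 0.001], [-0.001, 0.002, -1.0]]
wrist_force: [0.2, -0.6, -3.6]
gripper_width: 0.248
gripper_force: 30.0
```

Run:
```python
from h import *
s=sense(); print(s['time_s'],s['tcp_pos'],s['wrist_force'],s['moment'])
T=c2w('wrist'); im=capture('wrist')
t=np.array(s['tcp_pos'])
# predicted points if untilted
P=proj('wrist',[t+[-.001,.062,.066],t+[.001,-.106,.019+.014],t+[.002,-.168,.033]],T)
for p in P: cv2.circle(im,(int(p[0]),int(p[1])),2,(0,0,255),-1)
im2=capture('side'); im3=capture('scene')
t2=cv2.resize(im2[170:290,200:320],(400,400)); t3=cv2.resize(im3[250:450,260:400],(280,400))
o=np.zeros((600,800,3),np.uint8); o[:360,:480]=cv2.resize(im,(480,360)); o[:400,480:760]=t3; o[400:,:]=0
cv2.imwrite('pics/w3.png',o)
```

```text
6.1667 [ 0.50605824 -0.32344437  0.13224089] [ 0.23172871 -0.55326025 -3.55663758] [-0.12628277  0.0284523  -0.02013632]
```

View pics/w3.png

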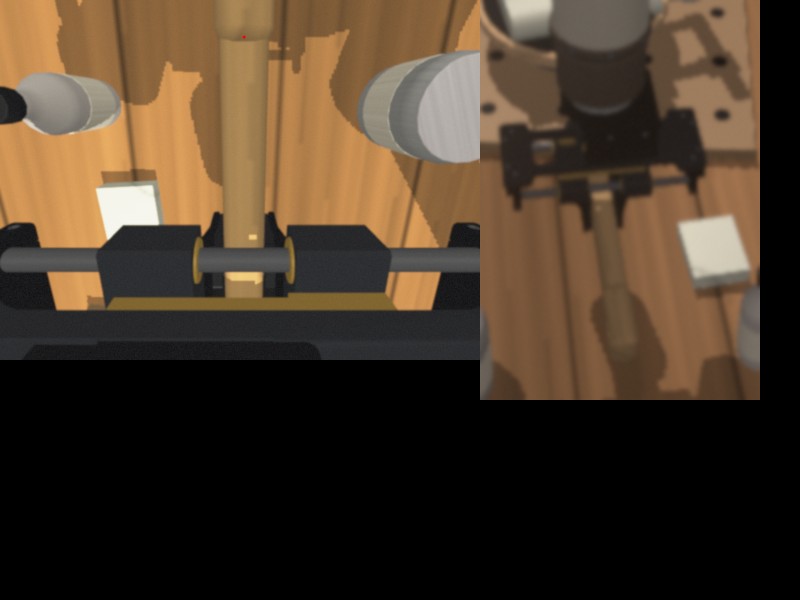

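Emit:
{"method": "servo_tool", "body": {
  "deltas": [
    {"tx":-15,"ty":-6,"tz":0,"ax":0,"ay":0,"az":0,"claw":0},
    {"tx":-45,"ty":-18,"tz":0,"ax":0,"ay":0,"az":0,"claw":0},
    {"tx":-75,"ty":-31,"tz":0,"ax":0,"ay":0,"az":0,"claw":0},
    {"tx":-105,"ty":-43,"tz":0,"ax":0,"ay":0,"az":0,"claw":0},
    {"tx":-135,"ty":-55,"tz":0,"ax":0,"ay":0,"az":0,"claw":0},
    {"tx":-160,"ty":-66,"tz":0,"ax":0,"ay":0,"az":0,"claw":0},
    {"tx":-180,"ty":-74,"tz":0,"ax":0,"ay":0,"az":0,"claw":0},
    {"tx":-190,"ty":-78,"tz":0,"ax":0,"ay":0,"az":0,"claw":0},
    {"tx":-194,"ty":-80,"tz":0,"ax":0,"ay":0,"az":0,"claw":0},
    {"tx":-194,"ty":-80,"tz":0,"ax":0,"ay":0,"az":0,"claw":0},
    {"tx":-194,"ty":-80,"tz":0,"ax":0,"ay":0,"az":0,"claw":0}
  ]
}}

```text
time_s: 7.23
tcp_pos: [0.5839, -0.1295, 0.133]
ee_rot: [[0.013, -1.0, -0.002], [-1.0, -0.013, -0.0], [0.0, 0.002, -1.0]]
wrist_force: [0.1, 1.0, -3.7]
gripper_width: 0.246
gripper_force: 30.0
```

Emit:
{"method": "servo_tool", "body": {
  "deltas": [
    {"tx":0,"ty":0,"tz":10,"ax":0,"ay":0,"az":0,"claw":0},
    {"tx":0,"ty":0,"tz":22,"ax":0,"ay":0,"az":0,"claw":0},
    {"tx":0,"ty":0,"tz":32,"ax":0,"ay":0,"az":0,"claw":0},
    {"tx":0,"ty":0,"tz":36,"ax":0,"ay":0,"az":0,"claw":0},
    {"tx":0,"ty":0,"tz":36,"ax":0,"ay":0,"az":0,"claw":0}
  ]
}}

```text
time_s: 7.65
tcp_pos: [0.583, -0.1296, 0.0957]
ee_rot: [[0.012, -1.0, -0.004], [-1.0, -0.012, 0.0], [-0.0, 0.004, -1.0]]
wrist_force: [-0.7, -0.3, -2.8]
gripper_width: 0.248
gripper_force: 30.0
```

Emit:
{"method": "servo_tool", "body": {
  "deltas": [
    {"tx":0,"ty":0,"tz":5,"ax":0,"ay":0,"az":0,"claw":0},
    {"tx":0,"ty":0,"tz":10,"ax":0,"ay":0,"az":0,"claw":0},
    {"tx":0,"ty":0,"tz":16,"ax":0,"ay":0,"az":0,"claw":0},
    {"tx":0,"ty":0,"tz":22,"ax":0,"ay":0,"az":0,"claw":0},
    {"tx":0,"ty":0,"tz":28,"ax":0,"ay":0,"az":0,"claw":0},
    {"tx":0,"ty":0,"tz":30,"ax":0,"ay":0,"az":0,"claw":0}
  ]
}}

```text
time_s: 8.15
tcp_pos: [0.5859, -0.1306, 0.0698]
ee_rot: [[0.014, -1.0, 0.004], [-1.0, -0.014, -0.002], [0.002, -0.004, -1.0]]
wrist_force: [-1.8, -5.4, 4.7]
gripper_width: 0.25
gripper_force: 30.0
```

Run:
```python
from h import *
s=sense(); print(s['time_s'],s['tcp_pos'],s['wrist_force'],s['moment'])
im=capture('wrist');im3=capture('scene')
o=np.zeros((480,800,3),np.uint8); o[:360,:480]=cv2.resize(im,(480,360)); o[:400,480:800]=cv2.resize(im3[190:340,270:390],(320,400))
cv2.imwrite('pics/w4.png',o)
```

```text
8.15 [ 0.58586943 -0.13064829  0.06977836] [-1.75382683 -5.42867969  4.68337244] [-1.39416468  0.56395038  0.08786772]
```

View pics/w4.png

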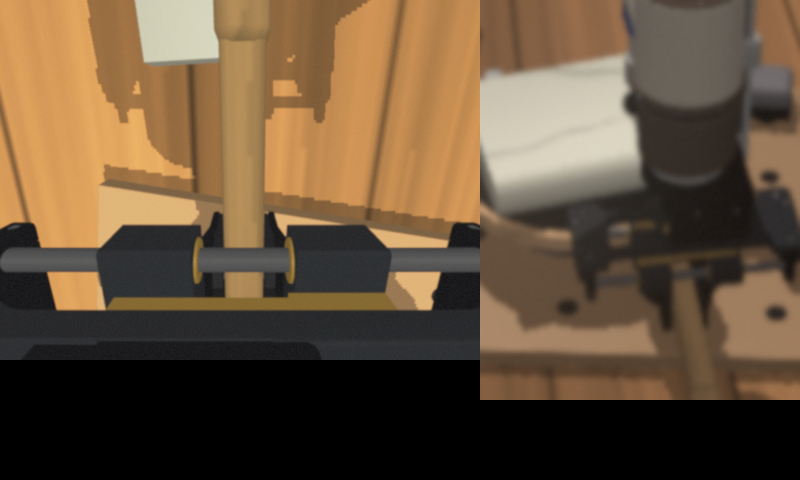

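The handle looks unchanged in the gripper (step still at (244,37)), so there is no tilt. Contact is made, so I keep pressing.

Emit:
{"method": "servo_tool", "body": {
  "deltas": [
    {"tx":0,"ty":0,"tz":5,"ax":0,"ay":0,"az":0,"claw":0},
    {"tx":0,"ty":0,"tz":10,"ax":0,"ay":0,"az":0,"claw":0},
    {"tx":0,"ty":0,"tz":15,"ax":0,"ay":0,"az":0,"claw":0},
    {"tx":0,"ty":0,"tz":20,"ax":0,"ay":0,"az":0,"claw":0},
    {"tx":0,"ty":0,"tz":23,"ax":0,"ay":0,"az":0,"claw":0},
    {"tx":0,"ty":0,"tz":23,"ax":0,"ay":0,"az":0,"claw":0}
  ]
}}

```text
time_s: 8.75
tcp_pos: [0.5862, -0.1302, 0.0464]
ee_rot: [[0.014, -1.0, 0.004], [-1.0, -0.014, -0.002], [0.002, -0.004, -1.0]]
wrist_force: [0.2, -4.4, 3.7]
gripper_width: 0.251
gripper_force: 30.0
```

Emit:
{"method": "servo_tool", "body": {
  "deltas": [
    {"tx":0,"ty":0,"tz":1,"ax":0,"ay":0,"az":0,"claw":0},
    {"tx":0,"ty":0,"tz":2,"ax":0,"ay":0,"az":0,"claw":0},
    {"tx":0,"ty":0,"tz":2,"ax":0,"ay":0,"az":0,"claw":0}
  ]
}}

```text
time_s: 9.0
tcp_pos: [0.5863, -0.13, 0.0445]
ee_rot: [[0.014, -1.0, 0.004], [-1.0, -0.014, -0.002], [0.002, -0.004, -1.0]]
wrist_force: [-0.7, -5.7, 5.7]
gripper_width: 0.25
gripper_force: 30.0
```

Emit:
{"method": "servo_tool", "body": {
  "deltas": [
    {"tx":0,"ty":0,"tz":1,"ax":0,"ay":0,"az":0,"claw":0},
    {"tx":0,"ty":0,"tz":2,"ax":0,"ay":0,"az":0,"claw":0},
    {"tx":0,"ty":0,"tz":2,"ax":0,"ay":0,"az":0,"claw":0}
  ]
}}

```text
time_s: 9.25
tcp_pos: [0.5863, -0.1299, 0.043]
ee_rot: [[0.014, -1.0, 0.005], [-1.0, -0.014, -0.001], [0.001, -0.005, -1.0]]
wrist_force: [-1.3, -4.7, 4.3]
gripper_width: 0.25
gripper_force: 30.0
```

Emit:
{"method": "servo_tool", "body": {
  "deltas": [
    {"tx":0,"ty":0,"tz":1,"ax":0,"ay":0,"az":0,"claw":0},
    {"tx":0,"ty":0,"tz":2,"ax":0,"ay":0,"az":0,"claw":0},
    {"tx":0,"ty":0,"tz":2,"ax":0,"ay":0,"az":0,"claw":0}
  ]
}}

```text
time_s: 9.5
tcp_pos: [0.5868, -0.1297, 0.0426]
ee_rot: [[0.013, -1.0, 0.007], [-1.0, -0.013, -0.0], [0.0, -0.007, -1.0]]
wrist_force: [-2.1, -3.8, 5.2]
gripper_width: 0.249
gripper_force: 30.0
```

Emit:
{"method": "servo_tool", "body": {
  "deltas": [
    {"tx":0,"ty":0,"tz":1,"ax":0,"ay":0,"az":0,"claw":0},
    {"tx":0,"ty":0,"tz":2,"ax":0,"ay":0,"az":0,"claw":0},
    {"tx":0,"ty":0,"tz":2,"ax":0,"ay":0,"az":0,"claw":0}
  ]
}}

```text
time_s: 9.75
tcp_pos: [0.5876, -0.1294, 0.0422]
ee_rot: [[0.012, -1.0, 0.01], [-1.0, -0.012, 0.001], [-0.001, -0.01, -1.0]]
wrist_force: [-3.1, -2.8, 5.5]
gripper_width: 0.248
gripper_force: 30.0
```

Depth stalls at the board (TCP z 0.042, so the head face is about 19 mm up). I'll lift and check the dog.

Emit:
{"method": "servo_tool", "body": {
  "deltas": [
    {"tx":0,"ty":0,"tz":-10,"ax":0,"ay":0,"az":0,"claw":0},
    {"tx":0,"ty":0,"tz":-35,"ax":0,"ay":0,"az":0,"claw":0},
    {"tx":0,"ty":0,"tz":-70,"ax":0,"ay":0,"az":0,"claw":0},
    {"tx":10,"ty":5,"tz":-95,"ax":0,"ay":0,"az":0,"claw":0},
    {"tx":35,"ty":15,"tz":-100,"ax":0,"ay":0,"az":0,"claw":0},
    {"tx":70,"ty":28,"tz":-100,"ax":0,"ay":0,"az":0,"claw":0},
    {"tx":110,"ty":45,"tz":-100,"ax":0,"ay":0,"az":0,"claw":0},
    {"tx":145,"ty":60,"tz":-100,"ax":0,"ay":0,"az":0,"claw":0},
    {"tx":175,"ty":72,"tz":-100,"ax":0,"ay":0,"az":0,"claw":0},
    {"tx":190,"ty":78,"tz":-100,"ax":0,"ay":0,"az":0,"claw":0},
    {"tx":194,"ty":80,"tz":-100,"ax":0,"ay":0,"az":0,"claw":0},
    {"tx":194,"ty":80,"tz":-100,"ax":0,"ay":0,"az":0,"claw":0}
  ]
}}

```text
time_s: 10.75
tcp_pos: [0.5059, -0.3244, 0.1353]
ee_rot: [[0.011, -1.0, -0.002], [-1.0, -0.011, 0.001], [-0.001, 0.002, -1.0]]
wrist_force: [0.3, 0.9, -3.2]
gripper_width: 0.25
gripper_force: 30.0
```

Run:
```python
from h import *
s=sense(); print(s['time_s'],s['tcp_pos'],s['wrist_force'],s['moment'])
w=capture('wrist');a=capture('scene');b=capture('side')
o=np.zeros((560,800,3),np.uint8)
o[:400,:400]=cv2.resize(a[230:330,290:390],(400,400),interpolation=2); o[:400,400:]=cv2.resize(b[200:320,240:360],(400,400),interpolation=2)
o[400:,:400]=cv2.resize(w[:256],(400,160))
cv2.imwrite('pics/w5.png',o)
```

```text
10.75 [ 0.50589902 -0.32439066  0.13526471] [ 0.25773091  0.85056239 -3.18720079] [-0.11619061 -0.05149189 -0.02358301]
```

View pics/w5.png

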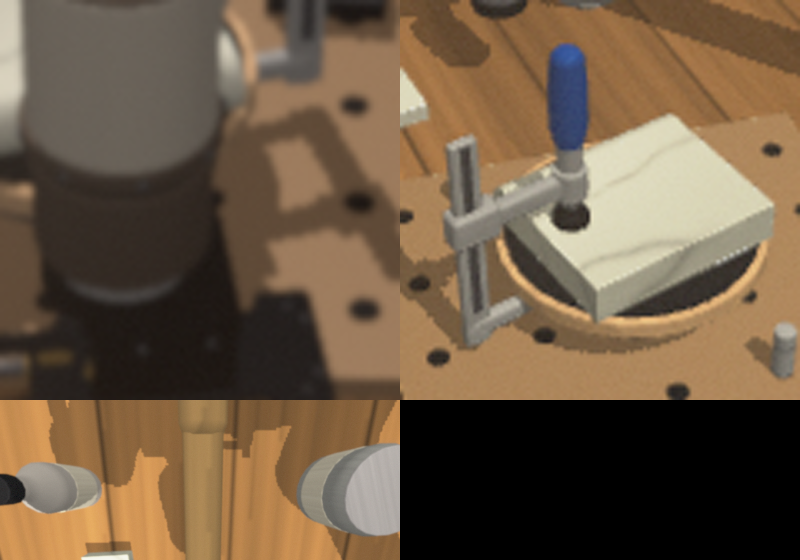

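The side crop shows the right dog is gone from beside the slab (it stood at (503,101) in the earlier crop); the left dog is still up. I'll set the mallet down where it came from.

Emit:
{"method": "servo_tool", "body": {
  "deltas": [
    {"tx":0,"ty":0,"tz":25,"ax":0,"ay":0,"az":0,"claw":0},
    {"tx":0,"ty":0,"tz":55,"ax":0,"ay":0,"az":0,"claw":0},
    {"tx":0,"ty":0,"tz":80,"ax":0,"ay":0,"az":0,"claw":0},
    {"tx":0,"ty":0,"tz":97,"ax":0,"ay":0,"az":0,"claw":0},
    {"tx":0,"ty":0,"tz":106,"ax":0,"ay":0,"az":0,"claw":0},
    {"tx":0,"ty":0,"tz":110,"ax":0,"ay":0,"az":0,"claw":0},
    {"tx":0,"ty":0,"tz":112,"ax":0,"ay":0,"az":0,"claw":0},
    {"tx":0,"ty":0,"tz":112,"ax":0,"ay":0,"az":0,"claw":0},
    {"tx":0,"ty":0,"tz":112,"ax":0,"ay":0,"az":0,"claw":0}
  ]
}}

```text
time_s: 11.65
tcp_pos: [0.5081, -0.3241, 0.0259]
ee_rot: [[0.014, -1.0, 0.002], [-1.0, -0.014, -0.001], [0.001, -0.002, -1.0]]
wrist_force: [0.0, -0.5, -3.6]
gripper_width: 0.249
gripper_force: 30.0
```

Emit:
{"method": "servo_tool", "body": {
  "deltas": [
    {"tx":0,"ty":0,"tz":0,"ax":0,"ay":0,"az":0,"claw":75},
    {"tx":0,"ty":0,"tz":0,"ax":0,"ay":0,"az":0,"claw":75},
    {"tx":0,"ty":0,"tz":0,"ax":0,"ay":0,"az":0,"claw":75},
    {"tx":0,"ty":0,"tz":0,"ax":0,"ay":0,"az":0,"claw":75},
    {"tx":0,"ty":0,"tz":0,"ax":0,"ay":0,"az":0,"claw":75},
    {"tx":0,"ty":0,"tz":0,"ax":0,"ay":0,"az":0,"claw":75}
  ]
}}

```text
time_s: 12.15
tcp_pos: [0.5071, -0.3241, 0.0249]
ee_rot: [[0.013, -1.0, 0.001], [-1.0, -0.013, -0.0], [0.0, -0.001, -1.0]]
wrist_force: [0.5, -0.9, -0.2]
gripper_width: 0.618
gripper_force: 0.0
```

Emit:
{"method": "servo_tool", "body": {
  "deltas": [
    {"tx":0,"ty":0,"tz":-15,"ax":0,"ay":0,"az":0,"claw":75},
    {"tx":0,"ty":0,"tz":-40,"ax":0,"ay":0,"az":0,"claw":75},
    {"tx":0,"ty":0,"tz":-75,"ax":0,"ay":0,"az":0,"claw":75},
    {"tx":0,"ty":0,"tz":-115,"ax":0,"ay":0,"az":0,"claw":75},
    {"tx":-10,"ty":-2,"tz":-155,"ax":0,"ay":0,"az":0,"claw":75},
    {"tx":-30,"ty":-8,"tz":-190,"ax":0,"ay":0,"az":0,"claw":75},
    {"tx":-55,"ty":-15,"tz":-222,"ax":0,"ay":0,"az":0,"claw":75},
    {"tx":-85,"ty":-23,"tz":-250,"ax":0,"ay":0,"az":0,"claw":75},
    {"tx":-115,"ty":-31,"tz":-275,"ax":0,"ay":0,"az":0,"claw":75},
    {"tx":-145,"ty":-40,"tz":-297,"ax":0,"ay":0,"az":0,"claw":75},
    {"tx":-180,"ty":-49,"tz":-315,"ax":0,"ay":0,"az":0,"claw":75},
    {"tx":-215,"ty":-58,"tz":-323,"ax":0,"ay":0,"az":0,"claw":75}
  ]
}}

```text
time_s: 13.15
tcp_pos: [0.563, -0.1071, 0.3511]
ee_rot: [[0.013, -1.0, 0.006], [-1.0, -0.013, -0.001], [0.001, -0.006, -1.0]]
wrist_force: [1.1, 0.1, -0.5]
gripper_width: 0.862
gripper_force: 0.0
```

Emit:
{"method": "servo_tool", "body": {
  "deltas": [
    {"tx":-30,"ty":-4,"tz":0,"ax":0,"ay":0,"az":0,"claw":75},
    {"tx":-55,"ty":-8,"tz":0,"ax":0,"ay":0,"az":0,"claw":75},
    {"tx":-65,"ty":-10,"tz":0,"ax":0,"ay":0,"az":0,"claw":75},
    {"tx":-65,"ty":-10,"tz":0,"ax":0,"ay":0,"az":0,"claw":75},
    {"tx":-65,"ty":-10,"tz":0,"ax":0,"ay":0,"az":0,"claw":75}
  ]
}}

```text
time_s: 13.57
tcp_pos: [0.5712, -0.0431, 0.3474]
ee_rot: [[0.014, -1.0, -0.001], [-1.0, -0.014, -0.0], [0.0, 0.001, -1.0]]
wrist_force: [-0.2, -0.2, -0.0]
gripper_width: 0.861
gripper_force: 0.0
```

Run:
```python
from h import *
s=sense(); T=c2w('wrist'); np.save('T6.npy',T); w=capture('wrist'); np.save('w6.npy',w)
print(s['time_s'],s['tcp_pos'],s['joints'])
b=np.load('b.npy')
R=np.array([[np.cos(b[2]),-np.sin(b[2])],[np.sin(b[2]),np.cos(b[2])]])
dg=b[:2]+R@[.096,-.144]
print(proj('wrist',[[*dg,.019],[*dg,.069],[.572,.097,.311]],T))
for l in ('dog_right','dog_left'):
  for r in trace(l,'wrist')[:2]:
    ys,xs=np.nonzero(r['mask']); print(l,r['confidence'],len(xs),xs.mean(),ys.mean())
p=proj('wrist',[[*dg,.019]],T)[0].astype(int)
o=np.zeros((480,800,3),np.uint8); o[:,:480]=cv2.resize(w,(480,360+120))
y0=max(p[1]-25,0);x0=max(p[0]-25,0); o[:320,480:]=cv2.resize(w[y0:y0+50,x0:x0+50],(320,320),interpolation=2)
cv2.imwrite('pics/w6.png',o); print(p)
```

```text
13.5667 [ 0.57119799 -0.04311358  0.34735744] [ 1.18897539e+01  1.35352966e+01  5.90200750e+00  1.35953953e-02
 -8.24074970e+01 -1.10977704e+01]
[[316.01206484 176.871711  ]
 [315.08203345 181.32878789]
 [320.31454618 456.06314936]]
dog_right 0.43 166 314.43975903614455 178.56024096385542
dog_left 0.79 247 407.0080971659919 387.05263157894734
dog_left 0.58 21498 352.5923806865755 293.94138989673456
[316 176]
```

View pics/w6.png

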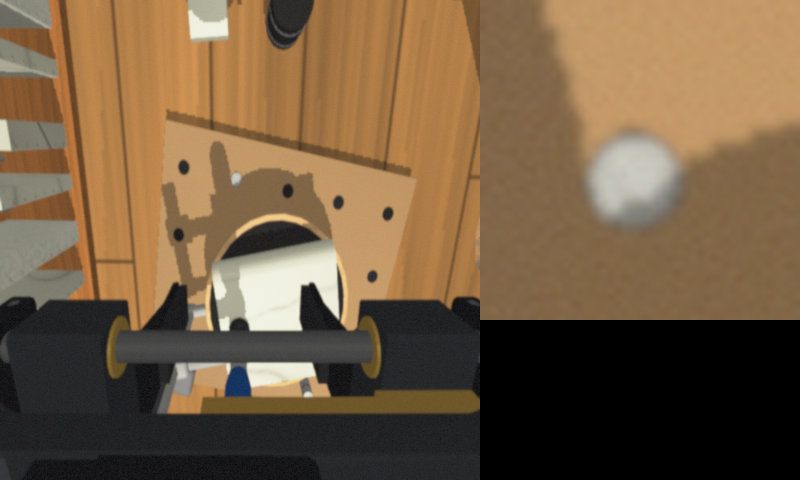

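The dog's top shows at about (315,178). To judge whether it is flush, I'll calibrate against neighbouring holes in the same picture.

Run:
```python
from h import *
T=np.load('T6.npy'); w=np.load('w6.npy'); b=np.load('b.npy')
R=np.array([[np.cos(b[2]),-np.sin(b[2])],[np.sin(b[2]),np.cos(b[2])]])
g=cv2.cvtColor(w,cv2.COLOR_BGR2GRAY).astype(float); hsv=cv2.cvtColor(w,cv2.COLOR_BGR2HSV)
off=[]
for q in [(.192,-.144),(0,-.144),(-.096,-.144),(-.192,-.144),(.192,-.048),(-.192,-.048)]:
    p=proj('wrist',[[*(b[:2]+R@q),.019]],T)[0]; x,y=p.astype(int)
    if y>300: continue
    P=g[y-14:y+15,x-14:x+15]; m=P<55; ys,xs=np.nonzero(m); c=np.array([xs.mean()+x-14,ys.mean()+y-14]); off.append(c-p); print(q,p,c-p,m.sum())
x,y=316,177; P=hsv[y-14:y+15,x-14:x+15]; m=(P[...,1]<60); ys,xs=np.nonzero(m)
c=np.array([xs.mean()+x-14,ys.mean()+y-14]); print('dog',c,m.sum(),xs.min()+x-14,xs.max()+x-14,ys.min()+y-14,ys.max()+y-14)
p=proj('wrist',[[*(b[:2]+R@[.096,-.144]),z] for z in(.019,.029,.069)],T); print(c-p-np.mean(off[:3],0))
print('px/m',proj('wrist',[[.583,-.058,.019],[.583,-.078,.019]],T))
```

```text
(0.192, -0.144) [245.96414361 164.90240548] [-1.26414361  2.11759452] 100
(0, -0.144) [384.73008825 188.63415805] [-1.41225879  1.92398148] 129
(-0.096, -0.144) [452.09382769 200.18440745] [-1.40843443  1.93918805] 89
(-0.192, -0.144) [518.08443197 211.51813256] [-1.14964936  1.8405631 ] 92
(0.192, -0.048) [238.98970899 232.50407184] [-1.30005382  1.84937644] 116
(-0.192, -0.048) [497.25959963 274.23697009] [-1.02016301  1.80528343] 71
dog [314.56470588 178.86470588] 170 307 322 172 186
[[-8.57466860e-02 -5.93132933e-04]
 [ 8.52875682e-02 -8.20245914e-01]
 [ 8.44284708e-01 -4.45767002e+00]]
px/m [[315.91833049 184.60044078]
 [316.02394115 169.80063981]]
```

The dog matches the flush prediction to within 0.1 px. Now I go over the clamp handle, turning the jaw so it closes along the tangent.

Emit:
{"method": "servo_tool", "body": {
  "deltas": [
    {"tx":-12,"ty":0,"tz":0,"ax":0,"ay":0,"az":-0.12,"claw":87},
    {"tx":-24,"ty":-1,"tz":0,"ax":0,"ay":0,"az":-0.24,"claw":87},
    {"tx":-36,"ty":-2,"tz":0,"ax":0,"ay":0,"az":-0.36,"claw":87},
    {"tx":-48,"ty":-2,"tz":0,"ax":0,"ay":0,"az":-0.48,"claw":87},
    {"tx":-60,"ty":-3,"tz":0,"ax":0,"ay":0,"az":-0.6,"claw":87},
    {"tx":-72,"ty":-3,"tz":0,"ax":0,"ay":0,"az":-0.72,"claw":87},
    {"tx":-84,"ty":-4,"tz":0,"ax":0,"ay":0,"az":-0.84,"claw":87},
    {"tx":-96,"ty":-4,"tz":0,"ax":0,"ay":0,"az":-0.96,"claw":87},
    {"tx":-108,"ty":-5,"tz":0,"ax":0,"ay":0,"az":-1.08,"claw":87},
    {"tx":-120,"ty":-5,"tz":0,"ax":0,"ay":0,"az":-1.2,"claw":87},
    {"tx":-132,"ty":-6,"tz":0,"ax":0,"ay":0,"az":-1.32,"claw":87},
    {"tx":-144,"ty":-6,"tz":0,"ax":0,"ay":0,"az":-1.44,"claw":87}
  ]
}}

```text
time_s: 14.72
tcp_pos: [0.5757, 0.1001, 0.3475]
ee_rot: [[0.994, -0.114, 0.0], [-0.114, -0.994, -0.0], [0.0, 0.0, -1.0]]
wrist_force: [0.7, -0.0, -1.1]
gripper_width: 1.003
gripper_force: 0.0
```

Emit:
{"method": "servo_tool", "body": {
  "deltas": [
    {"tx":0,"ty":0,"tz":0,"ax":0,"ay":0,"az":-0.1,"claw":87},
    {"tx":0,"ty":0,"tz":0,"ax":0,"ay":0,"az":-0.2,"claw":87},
    {"tx":0,"ty":0,"tz":0,"ax":0,"ay":0,"az":-0.29,"claw":87},
    {"tx":0,"ty":0,"tz":0,"ax":0,"ay":0,"az":-0.29,"claw":87},
    {"tx":0,"ty":0,"tz":0,"ax":0,"ay":0,"az":-0.29,"claw":87},
    {"tx":0,"ty":0,"tz":0,"ax":0,"ay":0,"az":-0.29,"claw":87}
  ]
}}

```text
time_s: 15.22
tcp_pos: [0.5755, 0.1002, 0.3475]
ee_rot: [[0.986, 0.168, -0.0], [0.168, -0.986, -0.0], [-0.0, 0.0, -1.0]]
wrist_force: [-0.3, -0.5, 0.7]
gripper_width: 0.999
gripper_force: 0.0
```

Run:
```python
from h import *
s=sense(); T=c2w('wrist'); w=capture('wrist'); np.save('T7.npy',T)
print(s['time_s'],s['tcp_pos'],np.round(s['ee_rot'],3).tolist(),s['joints'],np.round(T[:3,3],3))
print(proj('wrist',[[.575,.101,.311],[.575,.101,.22]],T))
hsv=cv2.cvtColor(w,cv2.COLOR_BGR2HSV); m=((hsv[...,0]>100)&(hsv[...,0]<130)&(hsv[...,1]>120)&(hsv[...,2]>50)); ys,xs=np.nonzero(m); print(len(xs), xs.min(),xs.max(),ys.min(),ys.max())
for y in range(ys.min(),ys.max(),12):
    x=np.nonzero(m[y])[0]; print(y,x.min() if len(x) else '',x.max() if len(x) else '')
cv2.imwrite('pics/w7.png',w)
sd=capture('side'); hs=cv2.cvtColor(sd,cv2.COLOR_BGR2HSV)[180:260,270:320]
m=((hs[...,0]>100)&(hs[...,0]<130)&(hs[...,1]>120)); ys,xs=np.nonzero(m); print('side',len(xs),xs.min()+270,xs.max()+270,ys.min()+180,ys.max()+180, xs.mean()+270,ys.mean()+180)
print(proj('side',[[.575,.101,.311],[.575,.101,.214],[.575,.101,.264]]))
```

```text
15.2167 [0.57554914 0.10015603 0.34754789] [[0.986, 0.168, -0.0], [0.168, -0.986, -0.0], [-0.0, 0.0, -1.0]] [ 2.57482603e+01  1.47133166e+01  7.49829201e+00  3.23632158e-03
 -8.27892429e+01  7.39368534e+01] [0.654 0.115 0.51 ]
[[324.82462162 275.16319956]
 [324.81812543 234.8853879 ]]
3245 0 344 148 288
148 0 1
160 0 8
172 0 10
184 0 12
196 0 13
208 0 13
220 318 330
232 307 340
244 304 343
256 303 344
268 303 344
280 307 340
side 195 286 295 214 244 290.9230769230769 229.52307692307693
[[289.44589594 214.01650116]
 [290.20488879 242.27403993]
 [289.82378671 228.05969031]]
```

The wrist view puts the handle on the predicted line (323.5 vs 324.8 px), so I go down and grip.

Emit:
{"method": "servo_tool", "body": {
  "deltas": [
    {"tx":0,"ty":0,"tz":15,"ax":0,"ay":0,"az":0,"claw":87},
    {"tx":0,"ty":0,"tz":40,"ax":0,"ay":0,"az":0,"claw":87},
    {"tx":0,"ty":0,"tz":65,"ax":0,"ay":0,"az":0,"claw":87},
    {"tx":0,"ty":0,"tz":85,"ax":0,"ay":0,"az":0,"claw":87},
    {"tx":0,"ty":0,"tz":95,"ax":0,"ay":0,"az":0,"claw":87},
    {"tx":0,"ty":0,"tz":98,"ax":0,"ay":0,"az":0,"claw":87},
    {"tx":0,"ty":0,"tz":98,"ax":0,"ay":0,"az":0,"claw":0},
    {"tx":0,"ty":0,"tz":98,"ax":0,"ay":0,"az":0,"claw":0},
    {"tx":0,"ty":0,"tz":98,"ax":0,"ay":0,"az":0,"claw":0},
    {"tx":0,"ty":0,"tz":98,"ax":0,"ay":0,"az":0,"claw":0},
    {"tx":0,"ty":0,"tz":98,"ax":0,"ay":0,"az":0,"claw":0},
    {"tx":0,"ty":0,"tz":98,"ax":0,"ay":0,"az":0,"claw":0}
  ]
}}

```text
time_s: 16.32
tcp_pos: [0.5757, 0.101, 0.2501]
ee_rot: [[0.985, 0.171, 0.001], [0.171, -0.985, 0.0], [0.001, -0.0, -1.0]]
wrist_force: [-0.3, 0.8, -0.2]
gripper_width: 0.632
gripper_force: 0.0
```

Emit:
{"method": "servo_tool", "body": {
  "deltas": [
    {"tx":0,"ty":0,"tz":0,"ax":0,"ay":0,"az":0,"claw":0},
    {"tx":0,"ty":0,"tz":0,"ax":0,"ay":0,"az":0,"claw":0},
    {"tx":0,"ty":0,"tz":0,"ax":0,"ay":0,"az":0,"claw":0}
  ]
}}

```text
time_s: 16.57
tcp_pos: [0.5755, 0.1009, 0.2496]
ee_rot: [[0.985, 0.171, 0.0], [0.171, -0.985, 0.0], [0.0, 0.0, -1.0]]
wrist_force: [0.5, 0.7, 0.4]
gripper_width: 0.405
gripper_force: 0.0
```

```bash
cat > arc.py <<'E'
from h import *
import sys
# rows for turning by total angle (rad, neg = clockwise) about axis, from commanded TCP pose p,R
def arc(p,R,ax,tot,n,ramp=True):
    r=np.array(p[:2])-ax
    for i in range(1,n+1):
        f=i/n; a=tot*f; c,s=np.cos(a),np.sin(a)
        d=np.r_[np.array([[c,-s],[s,c]])@r-r,0]; t=R.T@d*1000
        print(i,round(t[0],1),round(t[1],1),'az',round(-a,3))
if __name__=='__main__':
    s=sense(); R=np.array(s['ee_rot']); R[:,2]=[0,0,-1]
    p=np.array(s['tcp_pos']); print(s['time_s'],p,s['gripper_width'],s['wrist_force'],s['moment'])
    arc(p,R,np.array([.511,.090]),float(sys.argv[1]),int(sys.argv[2]))
E
python3 arc.py -0.9 12
```

```text
16.5667 [0.57545022 0.10094299 0.24959721] 0.40504697774513 [0.45859585 0.72162201 0.3520883 ] [-0.10075107  0.0930064   0.00750782]
1 -0.2 4.9 az 0.075
2 -0.8 9.8 az 0.15
3 -1.7 14.6 az 0.225
4 -3.0 19.3 az 0.3
5 -4.6 23.9 az 0.375
6 -6.6 28.4 az 0.45
7 -8.9 32.7 az 0.525
8 -11.6 36.9 az 0.6
9 -14.5 40.8 az 0.675
10 -17.7 44.5 az 0.75
11 -21.2 47.9 az 0.825
12 -24.9 51.1 az 0.9
```

Emit:
{"method": "servo_tool", "body": {
  "deltas": [
    {"tx":0,"ty":0,"tz":0,"ax":0,"ay":0,"az":0,"claw":0},
    {"tx":0,"ty":0,"tz":0,"ax":0,"ay":0,"az":0,"claw":0},
    {"tx":0,"ty":0,"tz":0,"ax":0,"ay":0,"az":0,"claw":0}
  ]
}}

```text
time_s: 16.82
tcp_pos: [0.5755, 0.1009, 0.2496]
ee_rot: [[0.985, 0.171, -0.0], [0.171, -0.985, -0.0], [-0.0, 0.0, -1.0]]
wrist_force: [0.8, -0.5, 0.2]
gripper_width: 0.364
gripper_force: 30.0
```

Emit:
{"method": "servo_tool", "body": {
  "deltas": [
    {"tx":0,"ty":2,"tz":0,"ax":0,"ay":0,"az":0.03,"claw":0},
    {"tx":-0.2,"ty":4.9,"tz":0,"ax":0,"ay":0,"az":0.075,"claw":0},
    {"tx":-0.8,"ty":9.8,"tz":0,"ax":0,"ay":0,"az":0.15,"claw":0},
    {"tx":-1.7,"ty":14.6,"tz":0,"ax":0,"ay":0,"az":0.225,"claw":0},
    {"tx":-3,"ty":19.3,"tz":0,"ax":0,"ay":0,"az":0.3,"claw":0},
    {"tx":-4.6,"ty":23.9,"tz":0,"ax":0,"ay":0,"az":0.375,"claw":0},
    {"tx":-6.6,"ty":28.4,"tz":0,"ax":0,"ay":0,"az":0.45,"claw":0},
    {"tx":-8.9,"ty":32.7,"tz":0,"ax":0,"ay":0,"az":0.525,"claw":0},
    {"tx":-11.6,"ty":36.9,"tz":0,"ax":0,"ay":0,"az":0.6,"claw":0},
    {"tx":-11.6,"ty":36.9,"tz":0,"ax":0,"ay":0,"az":0.6,"claw":0}
  ]
}}

```text
time_s: 17.65
tcp_pos: [0.57, 0.0622, 0.2495]
ee_rot: [[0.908, -0.418, -0.0], [-0.418, -0.908, 0.0], [-0.0, -0.0, -1.0]]
wrist_force: [-1.1, 2.3, 0.6]
gripper_width: 0.362
gripper_force: 30.0
```

```bash
python3 arc.py -0.7 10; python3 -c "
from h import *
s=sense();print(np.round(s['ee_rot'],3).tolist(),s['moment'],s['gripper_force']);v=np.array(s['tcp_pos'])[:2]-[.511,.09];print(np.hypot(*v),np.arctan2(v[1],v[0]))"
```

```text
17.65 [0.57001838 0.06217817 0.24953436] 0.3619659029622274 [-1.11668484  2.34187516  0.61105683] [ 0.47423312  0.15308245 -0.40673395]
1 -0.2 4.6 az 0.07
2 -0.7 9.1 az 0.14
3 -1.6 13.6 az 0.21
4 -2.7 18.0 az 0.28
5 -4.2 22.3 az 0.35
6 -5.9 26.6 az 0.42
7 -8.0 30.6 az 0.49
8 -10.3 34.6 az 0.56
9 -12.9 38.3 az 0.63
10 -15.7 41.9 az 0.7
[[0.908, -0.418, -0.0], [-0.418, -0.908, 0.0], [-0.0, -0.0, -1.0]] [ 0.47423312  0.15308245 -0.40673395] 30.000484152697027
0.06524740175768831 -0.4405147515867563
```

Emit:
{"method": "servo_tool", "body": {
  "deltas": [
    {"tx":-0.2,"ty":4.6,"tz":0,"ax":0,"ay":0,"az":0.07,"claw":0},
    {"tx":-0.7,"ty":9.1,"tz":0,"ax":0,"ay":0,"az":0.14,"claw":0},
    {"tx":-1.6,"ty":13.6,"tz":0,"ax":0,"ay":0,"az":0.21,"claw":0},
    {"tx":-2.7,"ty":18,"tz":0,"ax":0,"ay":0,"az":0.28,"claw":0},
    {"tx":-4.2,"ty":22.3,"tz":0,"ax":0,"ay":0,"az":0.35,"claw":0},
    {"tx":-5.9,"ty":26.6,"tz":0,"ax":0,"ay":0,"az":0.42,"claw":0},
    {"tx":-8,"ty":30.6,"tz":0,"ax":0,"ay":0,"az":0.49,"claw":0},
    {"tx":-10.3,"ty":34.6,"tz":0,"ax":0,"ay":0,"az":0.56,"claw":0},
    {"tx":-12.9,"ty":38.3,"tz":0,"ax":0,"ay":0,"az":0.63,"claw":0},
    {"tx":-15.7,"ty":41.9,"tz":0,"ax":0,"ay":0,"az":0.7,"claw":0},
    {"tx":-15.7,"ty":41.9,"tz":0,"ax":0,"ay":0,"az":0.7,"claw":0}
  ]
}}

```text
time_s: 18.57
tcp_pos: [0.5384, 0.0315, 0.2495]
ee_rot: [[0.428, -0.904, 0.0], [-0.904, -0.428, 0.001], [-0.001, -0.001, -1.0]]
wrist_force: [0.4, 3.7, -0.8]
gripper_width: 0.362
gripper_force: 30.0
```

```bash
python3 arc.py -0.56 8; python3 -c "
from h import *
s=sense();print(np.round(s['ee_rot'],3).tolist(),s['moment'],s['gripper_force']);v=np.array(s['tcp_pos'])[:2]-[.511,.09];print(np.hypot(*v),np.arctan2(v[1],v[0]))"
```

```text
18.5667 [0.53837078 0.03152625 0.24954882] 0.36160698309642736 [ 0.39049889  3.73156859 -0.79567376] [ 0.79589396 -0.22070611 -0.52521162]
1 -0.2 4.5 az 0.07
2 -0.7 9.0 az 0.14
3 -1.5 13.5 az 0.21
4 -2.6 17.8 az 0.28
5 -4.0 22.1 az 0.35
6 -5.7 26.3 az 0.42
7 -7.7 30.4 az 0.49
8 -10.0 34.3 az 0.56
[[0.428, -0.904, 0.0], [-0.904, -0.428, 0.001], [-0.001, -0.001, -1.0]] [ 0.79589396 -0.22070611 -0.52521162] 30.00049796886742
0.06456267308786476 -1.1330038448723132
```

Emit:
{"method": "servo_tool", "body": {
  "deltas": [
    {"tx":-0.2,"ty":4.5,"tz":0,"ax":0,"ay":0,"az":0.07,"claw":0},
    {"tx":-0.7,"ty":9,"tz":0,"ax":0,"ay":0,"az":0.14,"claw":0},
    {"tx":-1.5,"ty":13.5,"tz":0,"ax":0,"ay":0,"az":0.21,"claw":0},
    {"tx":-2.6,"ty":17.8,"tz":0,"ax":0,"ay":0,"az":0.28,"claw":0},
    {"tx":-4,"ty":22.1,"tz":0,"ax":0,"ay":0,"az":0.35,"claw":0},
    {"tx":-5.7,"ty":26.3,"tz":0,"ax":0,"ay":0,"az":0.42,"claw":0},
    {"tx":-7.7,"ty":30.4,"tz":0,"ax":0,"ay":0,"az":0.49,"claw":0},
    {"tx":-10,"ty":34.3,"tz":0,"ax":0,"ay":0,"az":0.56,"claw":0},
    {"tx":-10,"ty":34.3,"tz":0,"ax":0,"ay":0,"az":0.56,"claw":0},
    {"tx":-10,"ty":34.3,"tz":0,"ax":0,"ay":0,"az":0.56,"claw":0}
  ]
}}

```text
time_s: 19.4
tcp_pos: [0.5042, 0.0265, 0.2495]
ee_rot: [[-0.113, -0.994, 0.002], [-0.994, 0.113, 0.002], [-0.002, -0.002, -1.0]]
wrist_force: [1.0, 4.8, -0.3]
gripper_width: 0.364
gripper_force: 30.0
```

```bash
cat > fin.py <<'E'
from h import *
s=sense(); print(s['time_s'],s['wrist_force'],s['moment'],s['gripper_force'])
v=np.array(s['tcp_pos'])[:2]-[.511,.09];print(np.hypot(*v),np.arctan2(v[1],v[0]))
b=np.load('b.npy'); R=np.array([[np.cos(b[2]),-np.sin(b[2])],[np.sin(b[2]),np.cos(b[2])]])
a=capture('scene'); d=capture('side'); T=c2w('wrist'); w=capture('wrist'); np.savez('f.npz',a=a,d=d,w=w,T=T)
# ideal slab top outline at angle 0
Q=[(.085,-.095),(.085,.095),(-.065,.095),(-.065,-.095)]
P=[[*(b[:2]+R@q),.128] for q in Q]
for c,im in(('scene',a),('side',d)): print(c,np.round(proj(c,P),1).tolist())
A=cv2.resize(a[170:320,220:370],(400,400),interpolation=2); D=cv2.resize(d[190:340,230:380],(400,400),interpolation=2)
cv2.imwrite('pics/fin.png',np.hstack([A,D]))
E
python3 fin.py
```

```text
19.4 [ 1.02367091  4.84766752 -0.26777459] [ 1.54604186 -0.18105002 -0.13156298] 29.999555884860456
0.06388493949941457 -1.6768844181554965
scene [[337.9, 258.7], [339.4, 212.0], [283.2, 210.8], [275.9, 257.2]]
side [[274.3, 241.9], [289.3, 283.6], [340.4, 273.6], [320.7, 233.8]]
```

View pics/fin.png

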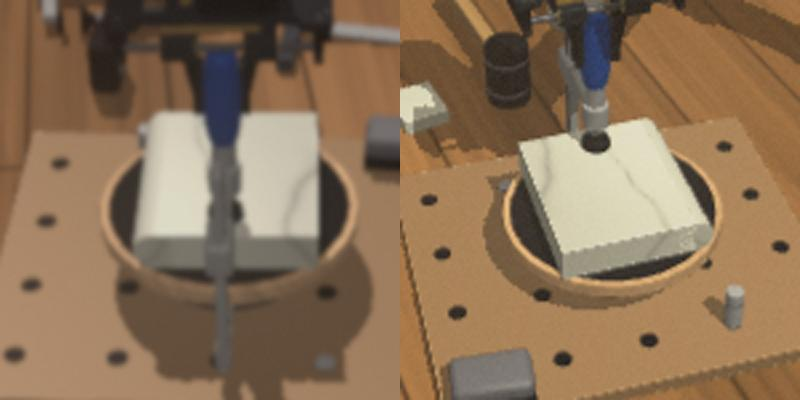

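The two crops show the slab almost square, with its rounded edge toward the front (left in the scene crop, about x 138). The last correction comes from a numerical edge fit.

```bash
cat > edge.py <<'E'
from h import *
from scipy.optimize import minimize
b=np.load('b.npy'); f=np.load('f.npz')
def fit(c,im,edges,h=.1,T=None):
    g=cv2.GaussianBlur(cv2.cvtColor(im,cv2.COLOR_BGR2GRAY).astype(np.float32),(0,0),1.0)
    G=np.hypot(cv2.Sobel(g,5,1,0),cv2.Sobel(g,5,0,1))
    t=np.linspace(.05,.95,80)[:,None]
    def cost(p):
        a=b[2]+p[2]; R=np.array([[np.cos(a),-np.sin(a)],[np.sin(a),np.cos(a)]]); s=0
        for e in edges:
            e=np.array(e); q=e[0]+t*(e[1]-e[0]); w=np.c_[q@R.T+b[:2]+np.array(p[:2]),np.full(len(q),.128)]
            uv=proj(c,w,T).astype(np.float32); s+=cv2.remap(G,uv[:,0].reshape(-1,1),uv[:,1].reshape(-1,1),cv2.INTER_LINEAR).mean()
        return -s
    best=min(((cost((x,y,a)),x,y,a) for x in np.arange(-.006,.0061,.002) for y in np.arange(-.006,.0061,.002) for a in np.arange(-.12,.121,.01)))
    r=minimize(cost,best[1:],method='Nelder-Mead',options=dict(initial_simplex=np.array(best[1:])+np.array([[0,0,0],[.002,0,0],[0,.002,0],[0,0,.01]]),xatol=1e-4))
    print(c,len(edges),np.round(r.x,4),round(r.fun,1))
far=((.085,-.095),(.085,.095)); right=((-.06,-.095),(.085,-.095)); left=((-.06,.095),(.085,.095))
for c,k in(('scene','a'),('side','d')):
    fit(c,f[k],[far]); fit(c,f[k],[far,right] if c=='scene' else [far,left]); fit(c,f[k],[far,right,left])
fit('wrist',f['w'],[far],T=f['T']); fit('wrist',f['w'],[right],T=f['T'])
E
python3 edge.py
```

```text
scene 1 [-0.0016 -0.0176  0.0205] -256.7Traceback (most recent call last):
  File "edge.py", line 19, in <module>
    fit(c,f[k],[far]); fit(c,f[k],[far,right] if c=='scene' else [far,left]); fit(c,f[k],[far,right,left])
                       ~~~^^^^^^^^^^^^^^^^^^^^^^^^^^^^^^^^^^^^^^^^^^^^^^^^^^
  File "edge.py", line 14, in fit
    best=min(((cost((x,y,a)),x,y,a) for x in np.arange(-.006,.0061,.002) for y in np.arange(-.006,.0061,.002) for a in np.arange(-.12,.121,.01)))
  File "edge.py", line 14, in <genexpr>
    best=min(((cost((x,y,a)),x,y,a) for x in np.arange(-.006,.0061,.002) for y in np.arange(-.006,.0061,.002) for a in np.arange(-.12,.121,.01)))
               ~~~~^^^^^^^^^
  File "edge.py", line 12, in cost
    uv=proj(c,w,T).astype(np.float32); s+=cv2.remap(G,uv[:,0].reshape(-1,1),uv[:,1].reshape(-1,1),cv2.INTER_LINEAR).mean()
       ~~~~^^^^^^^
  File "h.py", line 16, in proj
    c=calibration(cam); T=c2w(cam) if T is None else T; W=np.linalg.inv(T)
                          ~~~^^^^^
  File "h.py", line 4, in c2w
    c=calibration(cam)
ValueError: time passes only in moves, steps and waits
```

```bash
sed -i '2a import functools\n_cal=calibration\ncalibration=functools.lru_cache(None)(lambda n:_cal(n))' h.py; python3 edge.py
```

```text
scene 1 [-0.0016 -0.0176  0.0205] -256.7
scene 2 [ 0.0006 -0.001   0.0209] -389.5
scene 3 [ 0.0005 -0.0023  0.0209] -530.4
side 1 [ 0.0003 -0.0025  0.0267] -244.9
side 2 [0.0011 0.0033 0.0234] -387.8
side 3 [0.0012 0.0034 0.0233] -601.5
wrist 1 [-0.0007 -0.0091  0.0627] -169.5
wrist 1 [0.0076 0.002  0.0264] -164.6
```

Both cameras agree on about 0.022 rad still to go clockwise (roughly 1.4 mm at the handle).

Emit:
{"method": "servo_tool", "body": {
  "deltas": [
    {"tx":0,"ty":0.7,"tz":0,"ax":0,"ay":0,"az":0.011,"claw":0},
    {"tx":0,"ty":1.4,"tz":0,"ax":0,"ay":0,"az":0.022,"claw":0},
    {"tx":0,"ty":1.4,"tz":0,"ax":0,"ay":0,"az":0.022,"claw":0},
    {"tx":0,"ty":1.4,"tz":0,"ax":0,"ay":0,"az":0.022,"claw":0},
    {"tx":0,"ty":1.4,"tz":0,"ax":0,"ay":0,"az":0.022,"claw":0},
    {"tx":0,"ty":1.4,"tz":0,"ax":0,"ay":0,"az":0.022,"claw":0}
  ]
}}

```text
time_s: 20.05
tcp_pos: [0.503, 0.0267, 0.2495]
ee_rot: [[-0.135, -0.991, 0.002], [-0.991, 0.135, 0.002], [-0.002, -0.002, -1.0]]
wrist_force: [2.5, 6.3, -0.9]
gripper_width: 0.361
gripper_force: 30.0
```

```bash
python3 fin.py && python3 edge.py
```

```text
20.05 [ 2.4702558   6.3243335  -0.91095808] [ 1.46598305 -0.35723338 -0.13045281] 29.998783143237233
0.06382637313614292 -1.6963388539340083
scene [[337.9, 258.7], [339.4, 212.0], [283.2, 210.8], [275.9, 257.2]]
side [[274.3, 241.9], [289.3, 283.6], [340.4, 273.6], [320.7, 233.8]]
scene 1 [-0.0013 -0.0156  0.0201] -244.8
scene 2 [ 0.0005 -0.0021  0.0199] -375.3
scene 3 [ 0.0004 -0.0028  0.0209] -521.8
side 1 [ 0.0004 -0.003   0.0026] -249.3
side 2 [0.0013 0.0031 0.0054] -393.7
side 3 [0.0013 0.0034 0.0046] -607.1
wrist 1 [-0.0009 -0.009   0.0402] -171.5
wrist 1 [-0.006   0.0039  0.0101] -164.5
```

```bash
cat > sub.py <<'E'
from h import *
b=np.load('b.npy'); f=np.load('f.npz'); R=np.array([[np.cos(b[2]),-np.sin(b[2])],[np.sin(b[2]),np.cos(b[2])]])
E={'far':((.085,-.085),(.085,.085)),'right':((-.05,-.095),(.078,-.095)),'left':((-.05,.095),(.078,.095))}
def run(c,im,name,T=None,hw=4):
    e=np.array(E[name]); t=np.linspace(0,1,60)[:,None]; q=e[0]+t*(e[1]-e[0])
    uv=proj(c,np.c_[q@R.T+b[:2],np.full(60,.128)],T); d=uv[-1]-uv[0]; n=np.array([-d[1],d[0]])/np.hypot(*d)
    k=np.arange(-hw,hw+.01,.25); S=uv[:,None]+k[None,:,None]*n; S=S.astype(np.float32)
    g=cv2.GaussianBlur(cv2.cvtColor(im,cv2.COLOR_BGR2GRAY).astype(np.float32),(0,0),.8)
    D=np.abs(np.gradient(cv2.remap(g,S[...,0],S[...,1],cv2.INTER_CUBIC),axis=1)); D[D<.5*D.max(1,keepdims=True)]=0
    pk=(D*k).sum(1)/D.sum(1); ok=np.isfinite(pk)&(D.max(1)>1.5)
    W=onz(c,(uv+pk[:,None]*n)[ok],.128,T)[:,:2]
    vx,vy,x0,y0=cv2.fitLine(W.astype(np.float32),cv2.DIST_HUBER,0,1e-4,1e-4).ravel()
    dw=R@(e[1]-e[0]); a=np.arctan2(vy,vx)-np.arctan2(dw[1],dw[0]); a=(a+np.pi/2)%np.pi-np.pi/2
    r=abs((W-[x0,y0])@[-vy,vx]); print(c,name,'angle',round(a,4),'n',ok.sum(),'rms mm',round(1000*np.sqrt(np.median(r**2)),2))
for n in('far','right','left'):
    for c,k in(('scene','a'),('side','d')): run(c,f[k],n)
    run('wrist',f['w'],n,f['T'],8)
E
python3 sub.py
```

```text
scene far angle 0.0193 n 60 rms mm 0.45
side far angle -0.0046 n 60 rms mm 0.42
wrist far angle 0.0466 n 51 rms mm 0.71
scene right angle 0.0107 n 50 rms mm 0.74
side right angle -0.0093 n 60 rms mm 1.48
wrist right angle 0.0075 n 52 rms mm 0.17
scene left angle 0.0395 n 47 rms mm 0.57
side left angle -0.0013 n 60 rms mm 0.49
wrist left angle 0.0162 n 60 rms mm 0.23
```

```bash
cat > wh.py <<'E'
from h import *
b=np.load('b.npy'); f=np.load('f.npz'); T=f['T']; w=f['w']; R=np.array([[np.cos(b[2]),-np.sin(b[2])],[np.sin(b[2]),np.cos(b[2])]])
g=cv2.cvtColor(w,cv2.COLOR_BGR2GRAY)
for q in [(i*.096,j*.048) for i in(-2,-1,0,1,2) for j in(-3,-1,1,3)]:
    p=proj('wrist',[[*(b[:2]+R@q),.019]],T)[0]; x,y=np.round(p).astype(int)
    if not(16<x<624 and 16<y<300): continue
    P=g[y-13:y+14,x-13:x+14]; m=P<55; 
    if 40<m.sum()<200:
        ys,xs=np.nonzero(m); c=np.array([xs.mean()+x-13,ys.mean()+y-13]); W=onz('wrist',[c],.019,T)[0,:2]
        print(q,np.round(p),m.sum(),np.round(1000*(R.T@(W-b[:2])-q),1))
for q in [(.085,-.095),(-.05,-.095),(-.05,.095)]: print(q,proj('wrist',[[*(b[:2]+R@q),.128]],T)[0])
E
python3 wh.py
```

```text
(-0.192, -0.048) [495. 224.] 138 [1.  2.8]
(-0.096, -0.14400000000000002) [419. 135.] 191 [1.1 2.8]
(0.096, 0.048) [246. 297.] 148 [ 7.2 11.9]
(0.192, -0.048) [157. 218.] 162 [1.7 2.9]
(0.085, -0.095) [222.12085847 193.80426995]
(-0.05, -0.095) [390.42211574 196.9535818 ]
(-0.05, 0.095) [376.00458045 393.90559838]
```

The sharp wrist edge (calibrated on the holes) says +0.008, the side camera about 0 and the scene about +0.017. I'll make a last nudge of 0.5 mm.

Emit:
{"method": "servo_tool", "body": {
  "deltas": [
    {"tx":0,"ty":0.5,"tz":0,"ax":0,"ay":0,"az":0.008,"claw":0},
    {"tx":0,"ty":0.5,"tz":0,"ax":0,"ay":0,"az":0.008,"claw":0},
    {"tx":0,"ty":0.5,"tz":0,"ax":0,"ay":0,"az":0.008,"claw":0},
    {"tx":0,"ty":0.5,"tz":0,"ax":0,"ay":0,"az":0.008,"claw":0},
    {"tx":0,"ty":0.5,"tz":0,"ax":0,"ay":0,"az":0.008,"claw":0},
    {"tx":0,"ty":0.5,"tz":0,"ax":0,"ay":0,"az":0.008,"claw":0}
  ]
}}

```text
time_s: 20.7
tcp_pos: [0.5026, 0.0267, 0.2495]
ee_rot: [[-0.143, -0.99, 0.002], [-0.99, 0.143, 0.002], [-0.002, -0.002, -1.0]]
wrist_force: [2.7, 5.1, -0.8]
gripper_width: 0.357
gripper_force: 30.0
```

```bash
python3 fin.py >/dev/null; python3 sub.py; python3 -c "
from h import *
s=sense();print(s['time_s'],s['wrist_force'],s['joint_velocities'],s['gripper_force'])"
```

```text
scene far angle 0.0136 n 60 rms mm 0.78
side far angle -0.0114 n 60 rms mm 0.37
wrist far angle 0.0396 n 51 rms mm 0.7
scene right angle -0.0096 n 50 rms mm 0.7
side right angle -0.011 n 60 rms mm 1.31
wrist right angle -0.0 n 52 rms mm 0.22
scene left angle 0.0292 n 47 rms mm 0.64
side left angle 0.0015 n 60 rms mm 0.46
wrist left angle 0.0116 n 60 rms mm 0.12
20.85 [ 1.48106351  4.65062456 -2.05161012] [-0.01793778 -0.07517925 -0.05570127  0.01147098 -0.09663102  0.02798172] 29.999157576821744
```

The fits average to about zero and everything is still, with the grip held. Handing in.

```bash
python3 -c "
from station import *
print(finish_job())"
```

```text
the job is handed in; nothing more can be done
None
```

The job is handed in: the right dog is flush, the mallet is back on the bench off the board, and the slab's rounded edge faces the front (within about 0.01 rad by my measurements) with the gripper still holding the clamp handle; the hand-in returned no verdict.

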